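# Stage sample tubes by height on the reader strip

### The job

Line up the four capped sample tubes by height on the row of black pads: the shortest on the pad next to the black label reader, the tallest on the pad farthest from it, one tube centred on each pad. Draw those that stand in the foam block straight up out of their wells, and never tip a tube over; leave all four standing upright by themselves (a tall tube may rock for a second when let go: let it come to rest).

Things in the scene. Friction and masses are not known exactly. Their poses are not given: they have to be found in the camera images.
- tube_62: The shortest of four sample tubes alike but for height (62, 78, 94, 110 mm): 62 mm tall with cap, 50 g. Beige flat-bottomed tube, 28 mm across, paper label, ribbed grey cap 30 mm across, 14 mm tall. Starts upright, its underside at bench level, free on the bench or in a well of the foam block. Origin: centre of its underside; z: up, to the cap.
- tube_78: The second shortest of four sample tubes alike but for height (62, 78, 94, 110 mm): 78 mm tall with cap, 50 g. Beige flat-bottomed tube, 28 mm across, paper label, ribbed grey cap 30 mm across, 14 mm tall. Starts upright, its underside at bench level, free on the bench or in a well of the foam block. Origin: centre of its underside; z: up, to the cap.
- tube_94: The second tallest of four sample tubes alike but for height (62, 78, 94, 110 mm): 94 mm tall with cap, 50 g. Beige flat-bottomed tube, 28 mm across, paper label, ribbed grey cap 30 mm across, 14 mm tall. Starts upright, its underside at bench level, free on the bench or in a well of the foam block. Origin: centre of its underside; z: up, to the cap.
- tube_110: The tallest of four sample tubes alike but for height (62, 78, 94, 110 mm): 110 mm tall with cap, 50 g. Beige flat-bottomed tube, 28 mm across, paper label, ribbed grey cap 30 mm across, 14 mm tall. Starts upright, its underside at bench level, free on the bench or in a well of the foam block. Origin: centre of its underside; z: up, to the cap.
- pad_a: One of four identical fixed round black rubber pads, 50 mm across, 2 mm thick, in a straight row at 75 mm spacing on an aluminium strip (75 x 460 mm, 6 mm thick); its place in the row differs from start to start. Origin: centre of its underside, 6 mm above the bench; its top is 8 mm above the bench.
- pad_b: One of four identical fixed round black rubber pads, 50 mm across, 2 mm thick, in a straight row at 75 mm spacing on an aluminium strip (75 x 460 mm, 6 mm thick); its place in the row differs from start to start. Origin: centre of its underside, 6 mm above the bench; its top is 8 mm above the bench.
- pad_c: One of four identical fixed round black rubber pads, 50 mm across, 2 mm thick, in a straight row at 75 mm spacing on an aluminium strip (75 x 460 mm, 6 mm thick); its place in the row differs from start to start. Origin: centre of its underside, 6 mm above the bench; its top is 8 mm above the bench.
- pad_d: One of four identical fixed round black rubber pads, 50 mm across, 2 mm thick, in a straight row at 75 mm spacing on an aluminium strip (75 x 460 mm, 6 mm thick); its place in the row differs from start to start. Origin: centre of its underside, 6 mm above the bench; its top is 8 mm above the bench.
- reader: The label reader: fixed black box 50 x 44 mm, 50 mm tall, with grey turret and green lens on top (70 mm overall), on the strip beyond one end of the row, 87.5 mm from the centre of the nearest pad; which end differs from start to start. (The other end has only a low steel bar, 14 mm tall.) Origin: centre of its underside, 6 mm above the bench.
- foam: Fixed white foam block 110 (x) by 160 (y) mm, 30 mm tall, with 2 x 3 through wells 31 mm across: 1.5 mm of play around a tube. Two tubes stand in diagonal corner wells (x -26, y -52 and x +26, y +52 mm in its frame), on the bench beneath; they come free once drawn 30 mm straight up. Origin: centre of its underside.
Mind the look-alikes: they are no part of the job. What is shaped like the tube_62 but blue or yellow is not meant.

How it is judged:
By the outcome, as a careful person would: the job done as asked, in the order asked, and still so for the second after the job is handed in, with the robot touching nothing.
It also fails if it takes over 96 s, if anything falls off the work surface, if the arm or the gripper's body presses on something with over 40 N, if the wrist force passes 120 N, or if a joint passes its speed limit or range.

### The arm

A 6-joint arm with a two-finger parallel gripper is mounted at the origin on the work surface. World frame = base frame: x ahead of the robot, y to its left, z up, the work surface at z = 0. Lengths are in m, angles in rad, forces in N, time in s.
With the tool pointing down it reaches from about 0.35 to 0.875 m from the base axis. Payload 15.5 kg.
Tool frame: the origin (TCP) lies on the centre line of the jaws, within the pads' length; the fingertips stand ctrl.tip_extent ahead of it and the grasp point (between the pads) is the TCP (ctrl.tip_extent is the distance from the TCP to the fingertips, in m); z points along the fingers, y is the line along which they close (so a half turn about z gives the same grasp; the last joint's range is limited). The gripper opens to 85 mm and grips with 20 to 120 N. Pads are 22 mm wide; open, the fingers measure 114 mm over their backs; the gripper's body (76 mm by 85 mm) begins 54 mm behind the grasp point. The pads swing forward as they close: fully open they stand 13 mm farther back than shut.
Start: joints at [-1.446, 0.494, 1.345, -0, 1.302, -0.096], TCP at [0.137, -0.61, 0.25] pointing down, gripper open.
Joint ranges: [-2.91, 2.91], [-0.82, 2.16], [0.22, 2.67], [-1.22, 4.37], [0.12, 2.79], [-3.08, 3.08]. Speed limits (rad/s): [1.89, 1.89, 2.57, 3.01, 3.01, 3.01].

### API

Orientations are given as a unit quaternion [w, x, y, z].
In Python, from bench import status, eyes, ctrl gives the robot as it stands.
- The arm moves only by the shell command python3 -m jog 'ROWS' [FORCE]. ROWS is JSON, a list of rows, each a list of 7 numbers: the finger opening in mm, from 0 to 85.4, then the shift along the tool's x, y, z in units of 30 mm (1.0 is 30 mm), then the turn, a rotation vector about the tool's x, y, z in units of 8 degrees (1.0 is 8 degrees). A call has 1 to 12 rows; each row shifts and turns the commanded pose from where the row before left it, along the tool's axes as they then stand; what a row does not reach is not made up. A row lasts 1/10 s, in which the tool goes at most 50 mm and 8.59 degrees, less where a joint would pass 70% of its speed; a pose out of reach is approached as far as the arm can. A call is refused whole if a number of a shift passes 1 or a number of a turn 1, either way. A call with a gripper value outside its range is refused whole. The fingers move at their own pace and stop on an object; FORCE is the grip in N (left out, the last holds). Time passes only in rows, so rows that do not move let the fingers close. It gives the time, the measured TCP pose, the force, the opening and the grip force at its end, in the units of the state.
- status.get_state(): the state, without advancing time (a new reading comes with each control period).
- eyes.read_camera(name): name is "side" or "top"; returns (picture, depth): 420x560x3 uint8, red, green, blue; 420x560 float32, m along the optical axis (not along the pixel's ray), 0 where there is no reading.
- eyes.camera_model(name): a dict with "fx", "fy", "cx", "cy" (pixels), "view" (4x4, takes a point from world to camera coordinates). Camera axes: x right, y down, z forward; pixel columns grow to the right and rows downward; lengths in m; the calibration is good to about 2 mm. A picture is of the moment at which its call begins. camera_model takes no time and is no camera call.
- ctrl.hand_in(): hands the job in; it is judged then, once.
The state is a dict: "clock": time; "qpos": joint angles; "joint_velocities": joint speeds; "tau": joint torques, N m; "eef_pos": TCP position; "ee_rot": TCP orientation; "force": force on the tool from outside, world axes, zero at the start; "ft_torque": the same for the moment, N m; "opening": finger opening in m; "grip_force": force on a finger pad.
Only numpy, scipy, OpenCV 4.12 (cv2) and the standard library are available. Lean on these libraries where they do the work, as an engineer would, in place of code of your own. Each camera call takes 0.05 s, during which the arm holds its last target. There are 200 camera calls.

## Working session

There is one attempt and no reset: what is moved stays moved. The work goes in short steps, Python scripts to look and compute and a shell command to move; the robot and the scene stay as the last step left them, time stands still between calls to the robot, and variables do not carry over. Pictures are saved under pics/ and viewed, at most 14 in all, crops included, and the job is handed in when it is done.

```bash
mkdir -p pics; ls; python3 - <<'E'
from bench import status, eyes, ctrl
import cv2, numpy as np
print(ctrl.tip_extent, status.get_state())
for n in("top","side"):
    p,d=eyes.read_camera(n); cv2.imwrite(f"pics/{n}0.png",p[:,:,::-1]); np.savez(f"{n}0.npz",p=p,d=d); print(eyes.camera_model(n))
E
```

```text
pics
0.019 {'clock': 0.0, 'qpos': array([-1.44549098e+00,  4.94180037e-01,  1.34613694e+00,  5.14377690e-06,
        1.30248657e+00, -9.55170462e-02]), 'joint_velocities': array([ 0.00107089, -0.00162934, -0.00135805,  0.00063625, -0.00107507,
       -0.00050825]), 'tau': array([-5.62786998e-03, -8.82173896e+01, -3.83878219e+01, -7.12661877e-04,
        1.00496976e-02,  5.97499752e-05]), 'eef_pos': array([ 0.13684722, -0.60949047,  0.24970022]), 'ee_rot': array([-6.05415924e-04,  9.93910767e-01,  1.10186302e-01, -6.53809248e-06]), 'force': array([-0.71624142,  0.27607635,  0.01008388]), 'ft_torque': array([-0.03301021,  0.05032931,  0.03752584]), 'grip_force': 0.0, 'opening': 0.08542936030983456}
{'fx': 412.47587012374436, 'fy': 412.47587012374436, 'cx': 285.1928622669436, 'cy': 209.83103930062154, 'view': array([[ 0.01359719, -0.99979854, -0.01476458, -0.01179949],
       [-0.99779761, -0.01260828, -0.06512263,  0.53230629],
       [ 0.06492336,  0.01561755, -0.99776803,  0.75603161],
       [ 0.        ,  0.        ,  0.        ,  1.        ]])}
{'fx': 491.786091333332, 'fy': 491.786091333332, 'cx': 275.7441814115629, 'cy': 205.93827536225436, 'view': array([[-0.93040516, -0.36591019,  0.02135374,  0.50758187],
       [-0.25107169,  0.59379235, -0.76444336,  0.16408957],
       [ 0.26703792, -0.71660336, -0.64433716,  0.78618388],
       [ 0.        ,  0.        ,  0.        ,  1.        ]])}
```

View pics/top0.png

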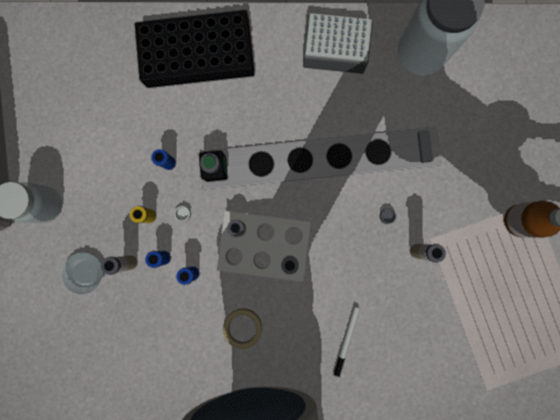

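View pics/side0.png

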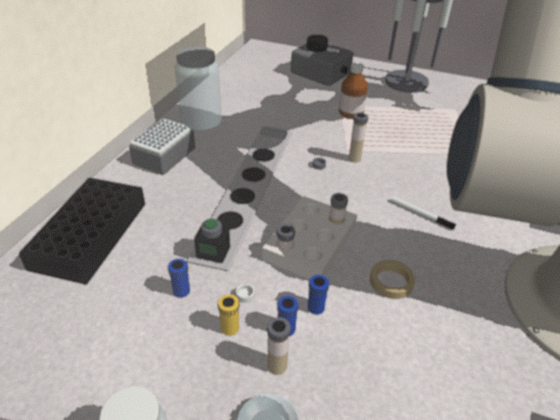

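The top view shows the reader at (213,165) and pads at (261,163), (300,159), (339,155) and (378,151). Grey-capped tubes are at (112,266), (437,253), and in the foam at (237,228) and (290,264). The side view confirms this: foam caps at (286,233) and (339,203), free tubes at (278,330) and (359,125).

```bash
cat > h.py <<'E'
import numpy as np, cv2
from bench import eyes
def cloud(d,n):
    m=eyes.camera_model(n); v,u=np.mgrid[:420,:560]
    P=np.stack([(u-m["cx"])/m["fx"]*d,(v-m["cy"])/m["fy"]*d,d],-1)
    V=m["view"]; return (P-V[:3,3])@V[:3,:3]
def capfit(W,d,u,v,r=15,rad=None):
    w=W[v-r:v+r+1,u-r:u+r+1].reshape(-1,3); w=w[(d[v-r:v+r+1,u-r:u+r+1]>0).ravel()]
    zt=np.percentile(w[:,2],97) if rad is None else rad
    s=w[abs(w[:,2]-zt)<.005]
    c,rr=cv2.minEnclosingCircle((s[:,:2]*1000).astype(np.float32))
    return np.round(np.median(s[:,2]),4),len(s),np.round(s[:,:2].mean(0),4),np.round(np.array(c)/1000,4),round(rr,1)
E
python3 - <<'E'
from h import *
for n,pts in (("top",[(112,266),(437,253),(237,228),(290,264)]),("side",[(278,328),(360,118),(286,232),(339,201)])):
    z=np.load(f"{n}0.npz"); p,d=z["p"],z["d"]; W=cloud(d,n)
    for u,v in pts: print(n,(u,v),*capfit(W,d,u,v))
    if n=="top":
        g=p.max(2)
        for u,v in [(261,163),(300,159),(339,155),(378,151)]:
            m=(g<45).astype(np.uint8); k,l,s,c=cv2.connectedComponentsWithStats(m,connectivity=4); i=l[v,u]
            print("pad",s[i],c[i],W[v,u].round(4), np.nanmedian(W[l==i],0).round(4))
        print("reader",capfit(W,d,213,165)); print("foam corners")
        f=(abs(W[:,:,2]-.03)<.006)&(d>0); f[:205]=0;f[285:]=0;f[:,:210]=0;f[:,320:]=0
        r=cv2.minAreaRect((W[f][:,:2]*1000).astype(np.float32)); print(r)
        print("bench z",np.median(W[330:400,400:440,2][d[330:400,400:440]>0]))
        ext=W[(W[:,:,2]>.02)&(d>0)]
E
```

```text
top (112, 266) 0.0933 251 [0.4305 0.2891] [0.4302 0.2895] 15.3
top (437, 253) 0.1096 269 [ 0.4599 -0.2539] [ 0.4597 -0.2547] 15.6
top (237, 228) 0.0613 222 [0.4973 0.0822] [0.4974 0.0825] 15.4
top (290, 264) 0.0775 238 [ 0.434  -0.0148] [ 0.434  -0.0146] 15.4
pad [249 152  24  24 456] [260.84649123 163.5       ] [0.622  0.0428 0.0089] [0.6206 0.0428 0.0072]
pad [288 148  25  25 490] [300.16734694 159.77142857] [ 0.6308 -0.0317  0.0078] [ 0.629  -0.0318  0.0072]
pad [326 143  26  26 517] [338.78529981 155.59187621] [ 0.6395 -0.1062  0.0068] [ 0.6378 -0.106   0.0071]
pad [365 140  26  24 478] [377.75523013 151.44560669] [ 0.6476 -0.1801  0.0087] [ 0.6475 -0.1801  0.0073]
reader (np.float64(0.074), 199, array([0.6121, 0.1291]), array([0.6118, 0.1291]), 16.4)
foam corners
((465.6416931152344, 33.97047805786133), (160.08340454101562, 110.2071304321289), 83.48076629638672)
bench z -0.0004725831774763578
side (278, 328) 0.0949 378 [0.4308 0.2892] [0.4312 0.288 ] 15.6
side (360, 118) 0.1116 102 [ 0.4595 -0.2532] [ 0.4602 -0.2546] 16.0
side (286, 232) 0.0631 197 [0.4977 0.0826] [0.4974 0.0825] 16.1
side (339, 201) 0.0795 169 [ 0.4344 -0.0145] [ 0.4337 -0.0166] 16.9
```

```bash
python3 -m jog '[[85,0,0,0,0,0,-1],[85,0,0,0,0,0,-1],[85,0,0,0,0,0,-1],[85,0,0,0,0,0,-1],[85,0,0,0,0,0,-1],[85,0,0,0,0,0,-1],[85,0,0,0,0,0,-1],[85,0,0,0,0,0,-1],[85,0,0,0,0,0,-1],[85,0,0,0,0,0,-1],[85,0,0,0,0,0,-0.525],[85,0,0,0,0,0,0]]' 40
cat >> h.py <<'E'
def togo(x,y,z):
    from bench import status
    from scipy.spatial.transform import Rotation as R
    s=status.get_state(); r=R.from_quat(np.roll(s["ee_rot"],-1))
    t=r.inv().apply(np.array([x,y,z])-s["eef_pos"])/.03
    print("t",round(s["clock"],2),"pos",s["eef_pos"].round(4),"xaxis",r.as_matrix()[:,0].round(3),"zaxis",r.as_matrix()[:,2].round(4),"UNITS",t.round(2), "open",s["opening"].round(4),"F",s["force"].round(1),s["grip_force"])
E
python3 - <<'E'
from h import *
togo(.4598,-.254,.20)
z=np.load("top0.npz");d=z["d"];W=cloud(d,"top")
w=W[(d>0)&(W[:,:,2]>.012)]
w=w[(np.hypot(w[:,0]-.4304,w[:,1]-.2892)<.13)]
for x in np.arange(.30,.56,.02): print(round(x,2),[int(1000*max([0,*w[(abs(w[:,0]-x)<.01)&(abs(w[:,1]-y)<.01)][:,2]])) for y in np.arange(.41,.16,-.02)])
b=W[(d>0)&(W[:,:,2]>.12)]; print([(q.round(2)) for q in b[::800]])
E
```

```text
clock: 1.3
eef_pos: [0.1369, -0.6096, 0.25]
ee_rot: [-0.0, 0.663, 0.749, 0.0]
force: [-0.7, 0.9, 0.7]
opening: 0.0847
grip_force: 0.0Traceback (most recent call last):
  File "<stdin>", line 2, in <module>
  File "h.py", line 18, in togo
    print("t",round(s["clock"],2),"pos",s["eef_pos"].round(4),"xaxis",r.as_matrix()[:,0].round(3),"zaxis",r.as_matrix()[:,2].round(4),"UNITS",t.round(2), "open",s["opening"].round(4),"F",s["force"].round(1),s["grip_force"])
                                                                                                                                                                 ^^^^^^^^^^^^^^^^^^
AttributeError: 'float' object has no attribute 'round'
```

```bash
sed -i 's/s\["opening"\].round(4)/round(s["opening"],4)/' h.py
python3 - <<'E'
from h import *
togo(.4598,-.254,.20)
z=np.load("top0.npz");d=z["d"];W=cloud(d,"top")
w=W[(d>0)&(W[:,:,2]>.012)]
w=w[(np.hypot(w[:,0]-.4304,w[:,1]-.2892)<.13)]
for x in np.arange(.30,.56,.02): print(round(x,2),[int(1000*max([0,*w[(abs(w[:,0]-x)<.01)&(abs(w[:,1]-y)<.01)][:,2]])) for y in np.arange(.41,.16,-.02)])
b=W[(d>0)&(W[:,:,2]>.12)]; print([(q.round(2)) for q in b[::800]])
E
```

```text
t 1.3 pos [ 0.1369 -0.6096  0.25  ] xaxis [-0.121  0.993  0.001] zaxis [-1.e-04  7.e-04 -1.e+00] UNITS [10.47 12.12  1.67] open 0.0847 F [-0.7  0.9  0.7] 0.0
0.3 [0, 0, 0, 0, 0, 0, 0, 0, 0, 0, 0, 0, 0]
0.32 [0, 0, 0, 0, 0, 0, 0, 0, 0, 0, 0, 0, 0]
0.34 [0, 0, 0, 0, 0, 0, 0, 0, 0, 0, 0, 0, 0]
0.36 [0, 13, 14, 0, 0, 0, 0, 0, 0, 0, 0, 0, 0]
0.38 [15, 14, 14, 15, 0, 0, 0, 0, 0, 0, 0, 0, 0]
0.4 [15, 0, 0, 0, 15, 0, 0, 0, 0, 0, 0, 63, 63]
0.42 [14, 0, 0, 14, 14, 94, 96, 95, 0, 63, 63, 64, 65]
0.44 [13, 14, 14, 16, 0, 94, 96, 95, 60, 64, 64, 0, 0]
0.46 [0, 0, 0, 0, 0, 0, 0, 0, 0, 63, 62, 0, 0]
0.48 [0, 0, 0, 0, 0, 0, 0, 0, 0, 0, 0, 0, 0]
0.5 [0, 0, 0, 0, 0, 0, 0, 62, 63, 0, 0, 0, 0]
0.52 [0, 0, 0, 0, 0, 0, 0, 63, 64, 0, 13, 14, 0]
0.54 [0, 0, 0, 0, 0, 0, 0, 62, 64, 0, 0, 0, 0]
0.56 [0, 0, 0, 0, 0, 0, 0, 0, 0, 0, 0, 0, 0]
[array([ 0.87, -0.22,  0.14]), array([ 0.84, -0.23,  0.16]), array([ 0.81, -0.27,  0.17]), array([ 0.8 , -0.29,  0.14]), array([0.28, 0.04, 0.24]), array([0.28, 0.06, 0.27]), array([0.25, 0.11, 0.23]), array([0.27, 0.07, 0.29])]
```

```bash
python3 -m jog '[[75,0.87,1,0.1,0,0,0],[75,0.87,1,0.1,0,0,0],[75,0.87,1,0.1,0,0,0],[75,0.87,1,0.1,0,0,0],[75,0.87,1,0.1,0,0,0],[75,0.87,1,0.1,0,0,0],[75,0.87,1,0.1,0,0,0],[75,0.87,1,0.1,0,0,0],[75,0.87,1,0.1,0,0,0],[75,0.87,1,0.1,0,0,0],[75,0.87,1,0.1,0,0,0],[75,0.87,1,0.1,0,0,0]]'
python3 -m jog '[[75,0,0,0,0,0,0],[75,0,0,0,0,0,0]]'
python3 -c "
from h import *
togo(.4598,-.254,.103)"
```

```text
clock: 2.5
eef_pos: [0.4578, -0.2545, 0.2142]
ee_rot: [0.0, 0.665, 0.747, -0.0]
force: [0.2, -0.1, -0.2]
opening: 0.0751
grip_force: 0.0
clock: 2.7
eef_pos: [0.4572, -0.2553, 0.2141]
ee_rot: [-0.0, 0.664, 0.748, -0.0]
force: [-0.1, -0.6, 0.3]
opening: 0.0748
grip_force: 0.0
t 2.7 pos [ 0.4572 -0.2553  0.2141] xaxis [-0.119  0.993  0.   ] zaxis [-4.e-04  1.e-04 -1.e+00] UNITS [0.03 0.09 3.7 ] open 0.0748 F [-0.1 -0.6  0.3] 0.0
```

```bash
python3 -m jog '[[60,0.03,0.09,0.9,0,0,0],[60,0,0,0.9,0,0,0],[60,0,0,0.9,0,0,0],[60,0,0,0.7,0,0,0],[60,0,0,0.3,0,0,0],[60,0,0,0,0,0,0],[40,0,0,0,0,0,0],[25,0,0,0,0,0,0],[20,0,0,0,0,0,0],[20,0,0,0,0,0,0],[20,0,0,0,0,0,0],[20,0,0,0,0,0,0]]' 40
python3 -m jog '[[20,0,0,0,0,0,0],[20,0,0,-0.2,0,0,0],[20,0,0,-0.6,0,0,0],[20,0,0,-0.8,0,0,0],[20,0,0,-0.4,0,0,0],[20,0,0,0,0,0,0]]'
python3 -c "
from h import *
togo(.6471,-.1805,.163)"
```

```text
clock: 3.9
eef_pos: [0.4601, -0.2552, 0.1045]
ee_rot: [0.001, 0.664, 0.748, 0.0]
force: [-0.3, 0.1, 6.7]
opening: 0.0288
grip_force: 38.9
clock: 4.5
eef_pos: [0.4603, -0.2552, 0.1651]
ee_rot: [0.002, 0.664, 0.748, 0.0]
force: [0.5, 0.3, -0.6]
opening: 0.0283
grip_force: 39.5
t 4.5 pos [ 0.4603 -0.2552  0.1651] xaxis [-0.119  0.993 -0.002] zaxis [ 0.0029 -0.002  -1.    ] UNITS [1.73 6.48 0.08] open 0.0283 F [ 0.5  0.3 -0.6] 39.5397824048996
```

```bash
python3 -m jog '[[20,0.1,0.4,0,0,0,0],[20,0.25,0.8,0,0,0,0],[20,0.25,1,0,0,0,0],[20,0.25,1,0,0,0,0],[20,0.25,1,0,0,0,0],[20,0.25,1,0,0,0,0],[20,0.25,0.8,0,0,0,0],[20,0.13,0.48,0,0,0,0],[20,0,0,0,0,0,0],[20,0,0,0,0,0,0]]'
python3 - <<'E'
from h import *
togo(.6471,-.1805,.113)
for n in("side","top"):
    p,d=eyes.read_camera(n); np.savez(n+"1.npz",p=p,d=d)
    cv2.imwrite(f"pics/{n}1.png",cv2.resize(p[40:240,200:480,::-1] if n=="side" else p[:,:,::-1],None,fx=2 if n=="side" else 1,fy=2 if n=="side" else 1))
E
```

```text
clock: 5.5
eef_pos: [0.646, -0.1794, 0.162]
ee_rot: [-0.001, 0.663, 0.748, -0.0]
force: [-0.7, -0.3, -0.3]
opening: 0.0286
grip_force: 39.6
t 5.5 pos [ 0.646  -0.1794  0.162 ] xaxis [-0.12   0.993  0.001] zaxis [-1.8e-03  6.0e-04 -1.0e+00] UNITS [-0.04  0.04  1.63] open 0.0286 F [-0.7 -0.3 -0.3] 39.584593176841736
```

View pics/side1.png

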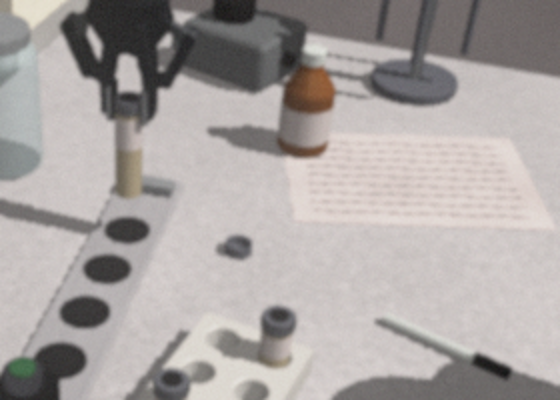

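The crop shows the tube hanging upright in the jaws at (128,150), over the far end of the strip. Lowering it.

```bash
python3 -m jog '[[20,-0.04,0.04,0.3,0,0,0],[20,0,0,0.5,0,0,0],[20,0,0,0.4,0,0,0],[20,0,0,0.2,0,0,0],[20,0,0,0.1,0,0,0],[20,0,0,0.05,0,0,0],[20,0,0,0,0,0,0],[20,0,0,0,0,0,0]]'
python3 -c "
from h import *
togo(.6471,-.1805,.113)"
```

```text
clock: 6.4
eef_pos: [0.6479, -0.1811, 0.1172]
ee_rot: [0.0, 0.664, 0.748, 0.0]
force: [0.0, -0.7, -1.0]
opening: 0.0284
grip_force: 39.6
t 6.4 pos [ 0.6479 -0.1811  0.1172] xaxis [-0.119  0.993 -0.   ] zaxis [ 7.e-04 -3.e-04 -1.e+00] UNITS [ 0.02 -0.03  0.14] open 0.0284 F [ 0.  -0.7 -1. ] 39.58605408668518
```

```bash
python3 -m jog '[[20,0,0,0.06,0,0,0],[20,0,0,0.06,0,0,0],[20,0,0,0.03,0,0,0],[20,0,0,0,0,0,0],[20,0,0,0,0,0,0]]'
python3 -c "
from h import *
togo(.6471,-.1805,.1125)"
```

```text
clock: 6.9
eef_pos: [0.6478, -0.1811, 0.1125]
ee_rot: [0.0, 0.664, 0.748, 0.0]
force: [-0.9, 0.4, 3.8]
opening: 0.0285
grip_force: 40.0
t 6.9 pos [ 0.6478 -0.1811  0.1125] xaxis [-0.119  0.993 -0.   ] zaxis [ 4.e-04 -1.e-04 -1.e+00] UNITS [ 0.02 -0.02  0.  ] open 0.0285 F [-0.9  0.4  3.8] 39.96018469333649
```

```bash
python3 -m jog '[[32,0,0,0,0,0,0],[36,0,0,0,0,0,0],[42,0,0,0,0,0,0],[55,0,0,0,0,0,0],[55,0,0,0,0,0,0],[55,0,0,-0.3,0,0,0],[55,0,0,-0.9,0,0,0],[60,0,0,-1,0,0,0],[60,0,0,-0.7,0,0,0],[60,0,0,-0.3,0,0,0],[60,0,0,0,0,0,0]]'
python3 - <<'E'
from h import *
togo(.434,-.0147,.21)
p,d=eyes.read_camera("side"); W=cloud(d,"side"); m=eyes.camera_model("side")
q=m["view"][:3,:3]@np.array([.6475,-.1808,.118])+m["view"][:3,3]; u,v=int(m["fx"]*q[0]/q[2]+m["cx"]),int(m["fy"]*q[1]/q[2]+m["cy"]); print(u,v)
print(capfit(W,d,u,v,15,.119))
E
```

```text
clock: 8.0
eef_pos: [0.6482, -0.1812, 0.2097]
ee_rot: [0.001, 0.664, 0.748, 0.0]
force: [-1.1, -0.1, -0.8]
opening: 0.0597
grip_force: 0.0
t 8.0 pos [ 0.6482 -0.1812  0.2097] xaxis [-0.119  0.993 -0.001] zaxis [ 2.2e-03 -8.0e-04 -1.0e+00] UNITS [ 6.36 -6.43 -0.03] open 0.0597 F [-1.1 -0.1 -0.8] 0.0
263 110
(np.float64(0.1194), 116, array([ 0.6462, -0.1786]), array([ 0.6482, -0.1808]), 15.8)
```

```bash
python3 -m jog '[[60,0.5,-0.5,0,0,0,0],[60,0.9,-0.9,0,0,0,0],[60,1,-1,0,0,0,0],[60,1,-1,0,0,0,0],[60,1,-1,0,0,0,0],[60,1,-1,0,0,0,0],[60,0.7,-0.7,0,0,0,0],[60,0.26,-0.33,0,0,0,0],[60,0,0,0,0,0,0],[60,0,0,0,0,0,0]]'
python3 -c "
from h import *
togo(.434,-.0147,.072)"
```

```text
clock: 9.05
eef_pos: [0.4343, -0.0151, 0.2081]
ee_rot: [0.0, 0.664, 0.748, 0.0]
force: [0.8, -0.8, 0.1]
opening: 0.0601
grip_force: 0.0
t 9.05 pos [ 0.4343 -0.0151  0.2081] xaxis [-0.119  0.993 -0.   ] zaxis [ 4.e-04 -2.e-04 -1.e+00] UNITS [ 0.02 -0.01  4.54] open 0.0601 F [ 0.8 -0.8  0.1] 0.0
```

```bash
python3 -m jog '[[60,0.02,-0.01,0.5,0,0,0],[60,0,0,1,0,0,0],[60,0,0,1,0,0,0],[60,0,0,1,0,0,0],[60,0,0,0.7,0,0,0],[60,0,0,0.34,0,0,0],[60,0,0,0,0,0,0],[40,0,0,0,0,0,0],[25,0,0,0,0,0,0],[20,0,0,0,0,0,0],[20,0,0,0,0,0,0],[20,0,0,0,0,0,0]]'
python3 -m jog '[[20,0,0,0,0,0,0],[20,0,0,0,0,0,0]]'
```

```text
clock: 10.25
eef_pos: [0.4338, -0.0142, 0.073]
ee_rot: [0.001, 0.664, 0.748, 0.001]
force: [-0.1, 0.4, 7.0]
opening: 0.029
grip_force: 39.1
clock: 10.45
eef_pos: [0.4338, -0.0142, 0.073]
ee_rot: [0.001, 0.664, 0.748, 0.001]
force: [-0.2, -0.6, 8.0]
opening: 0.0282
grip_force: 39.1
```

```bash
python3 -m jog '[[20,0,0,-0.2,0,0,0],[20,0,0,-0.4,0,0,0],[20,0,0,-0.5,0,0,0],[20,0,0,-0.6,0,0,0],[20,0,0,-0.6,0,0,0],[20,0,0,-0.4,0,0,0],[20,0,0,-0.1,0,0,0],[20,0,0,0,0,0,0]]'
python3 -c "
from h import *
togo(.6292,-.0316,.15)"
```

```text
clock: 11.25
eef_pos: [0.4332, -0.014, 0.1566]
ee_rot: [0.001, 0.664, 0.748, 0.0]
force: [0.2, 0.4, -0.8]
opening: 0.0285
grip_force: 39.4
t 11.25 pos [ 0.4332 -0.014   0.1566] xaxis [-0.119  0.993 -0.   ] zaxis [ 1.3e-03 -2.0e-04 -1.0e+00] UNITS [-1.36  6.42  0.23] open 0.0285 F [ 0.2  0.4 -0.8] 39.43710744380951
```

```bash
python3 -m jog '[[20,-0.1,0.4,0,0,0,0],[20,-0.2,0.8,0,0,0,0],[20,-0.2,1,0,0,0,0],[20,-0.2,1,0,0,0,0],[20,-0.2,1,0,0,0,0],[20,-0.2,1,0,0,0,0],[20,-0.2,0.8,0,0,0,0],[20,-0.06,0.42,0,0,0,0],[20,0,0,0,0,0,0],[20,0,0,0,0,0,0]]'
python3 -c "
from h import *
togo(.6292,-.0316,.081)"
```

```text
clock: 12.25
eef_pos: [0.6288, -0.0315, 0.1551]
ee_rot: [-0.001, 0.664, 0.748, -0.0]
force: [-0.9, 0.3, -1.0]
opening: 0.0283
grip_force: 39.5
t 12.25 pos [ 0.6288 -0.0315  0.1551] xaxis [-0.119  0.993  0.   ] zaxis [-1.6e-03  3.0e-04 -1.0e+00] UNITS [-0.01  0.02  2.47] open 0.0283 F [-0.9  0.3 -1. ] 39.5121306180954
```

```bash
python3 -m jog '[[20,-0.01,0.02,0.4,0,0,0],[20,0,0,0.7,0,0,0],[20,0,0,0.6,0,0,0],[20,0,0,0.4,0,0,0],[20,0,0,0.2,0,0,0],[20,0,0,0.06,0,0,0],[20,0,0,0,0,0,0],[20,0,0,0,0,0,0]]'
python3 -c "
from h import *
togo(.6292,-.0316,.081)"
```

```text
clock: 13.05
eef_pos: [0.6301, -0.0318, 0.086]
ee_rot: [0.0, 0.664, 0.748, 0.0]
force: [-0.2, -0.2, -0.6]
opening: 0.0285
grip_force: 39.5
t 13.05 pos [ 0.6301 -0.0318  0.086 ] xaxis [-0.119  0.993 -0.   ] zaxis [ 1.1e-03 -1.0e-04 -1.0e+00] UNITS [ 0.01 -0.03  0.17] open 0.0285 F [-0.2 -0.2 -0.6] 39.51566755771637
```

```bash
python3 -m jog '[[20,0,-0.02,0.06,0,0,0],[20,0,0,0.06,0,0,0],[20,0,0,0.04,0,0,0],[20,0,0,0,0,0,0],[20,0,0,0,0,0,0]]'
python3 -c "
from h import *
togo(.6292,-.0316,.081)"
```

```text
clock: 13.55
eef_pos: [0.6295, -0.0319, 0.081]
ee_rot: [0.0, 0.664, 0.748, 0.0]
force: [-1.4, -0.5, 7.4]
opening: 0.0286
grip_force: 40.1
t 13.55 pos [ 0.6295 -0.0319  0.081 ] xaxis [-0.119  0.993 -0.   ] zaxis [ 9.e-04 -1.e-04 -1.e+00] UNITS [ 0.01 -0.01  0.  ] open 0.0286 F [-1.4 -0.5  7.4] 40.145060420036316
```

```bash
python3 -m jog '[[32,0,0,0,0,0,0],[36,0,0,0,0,0,0],[42,0,0,0,0,0,0],[55,0,0,0,0,0,0],[55,0,0,0,0,0,0],[55,0,0,-0.3,0,0,0],[55,0,0,-0.9,0,0,0],[60,0,0,-1,0,0,0],[60,0,0,-0.6,0,0,0],[60,0,0,-0.2,0,0,0]]'
python3 -m jog '[[60,0.4,-0.4,0,0,0,0],[60,0.9,-0.8,0,0,0,0],[60,1,-0.9,0,0,0,0],[60,1,-0.9,0,0,0,0],[60,0.7,-0.6,0,0,0,0],[60,0.3,-0.3,0,0,0,0],[60,0,0,0,0,0,0],[60,0,0,0,0,0,0]]'
python3 -c "
from h import *
togo(.4974,.0824,.056)"
```

```text
clock: 14.55
eef_pos: [0.6301, -0.032, 0.1732]
ee_rot: [0.002, 0.664, 0.748, 0.001]
force: [-0.1, 1.1, -0.2]
opening: 0.0603
grip_force: 0.0
clock: 15.35
eef_pos: [0.4985, 0.0819, 0.1705]
ee_rot: [0.0, 0.664, 0.748, 0.0]
force: [1.0, -0.2, 0.3]
opening: 0.0598
grip_force: 0.0
t 15.35 pos [0.4985 0.0819 0.1705] xaxis [-0.119  0.993 -0.   ] zaxis [ 7.e-04 -2.e-04 -1.e+00] UNITS [ 0.02 -0.04  3.82] open 0.0598 F [ 1.  -0.2  0.3] 0.0
```

```bash
python3 -m jog '[[60,0.02,-0.04,0.5,0,0,0],[60,0,0,1,0,0,0],[60,0,0,1,0,0,0],[60,0,0,0.7,0,0,0],[60,0,0,0.4,0,0,0],[60,0,0,0.2,0,0,0],[60,0,0,0,0,0,0],[40,0,0,0,0,0,0],[25,0,0,0,0,0,0],[20,0,0,0,0,0,0],[20,0,0,0,0,0,0],[20,0,0,0,0,0,0]]'
python3 -m jog '[[20,0,0,0,0,0,0],[20,0,0,0,0,0,0]]'
```

```text
clock: 16.55
eef_pos: [0.497, 0.0827, 0.0574]
ee_rot: [0.001, 0.664, 0.748, 0.001]
force: [0.7, -0.2, 7.2]
opening: 0.0285
grip_force: 38.9
clock: 16.75
eef_pos: [0.497, 0.0828, 0.0574]
ee_rot: [0.001, 0.664, 0.748, 0.001]
force: [-0.2, -0.0, 6.4]
opening: 0.0286
grip_force: 38.9
```

```bash
python3 -m jog '[[20,0,0,-0.2,0,0,0],[20,0,0,-0.4,0,0,0],[20,0,0,-0.5,0,0,0],[20,0,0,-0.6,0,0,0],[20,0,0,-0.6,0,0,0],[20,0,0,-0.4,0,0,0],[20,0,0,-0.1,0,0,0],[20,0,0,0,0,0,0]]'
python3 -c "
from h import *
togo(.6203,.0429,.14)"
```

```text
clock: 17.55
eef_pos: [0.4966, 0.0827, 0.1413]
ee_rot: [0.001, 0.664, 0.748, 0.001]
force: [0.0, 0.1, -0.8]
opening: 0.0284
grip_force: 39.4
t 17.55 pos [0.4966 0.0827 0.1413] xaxis [-0.119  0.993 -0.   ] zaxis [ 1.5e-03  1.0e-04 -1.0e+00] UNITS [-1.81  3.94  0.05] open 0.0284 F [ 0.   0.1 -0.8] 39.435131549835205
```

```bash
python3 -m jog '[[20,-0.2,0.4,0,0,0,0],[20,-0.4,0.8,0,0,0,0],[20,-0.4,0.9,0,0,0,0],[20,-0.4,0.9,0,0,0,0],[20,-0.3,0.6,0,0,0,0],[20,-0.11,0.34,0,0,0,0],[20,0,0,0,0,0,0],[20,0,0,0,0,0,0]]'
python3 -m jog '[[20,0,0,0.4,0,0,0],[20,0,0,0.7,0,0,0],[20,0,0,0.6,0,0,0],[20,0,0,0.4,0,0,0],[20,0,0,0.15,0,0,0],[20,0,0,0.05,0,0,0],[20,0,0,0,0,0,0],[20,0,0,0,0,0,0]]'
python3 -c "
from h import *
togo(.6203,.0429,.0654)"
```

```text
clock: 18.35
eef_pos: [0.6193, 0.0431, 0.1399]
ee_rot: [-0.001, 0.664, 0.748, -0.0]
force: [-0.8, -0.1, -0.3]
opening: 0.0282
grip_force: 39.5
clock: 19.15
eef_pos: [0.6206, 0.0429, 0.0722]
ee_rot: [0.0, 0.664, 0.748, 0.0]
force: [0.0, 0.6, 0.7]
opening: 0.0283
grip_force: 39.5
t 19.15 pos [0.6206 0.0429 0.0722] xaxis [-0.119  0.993 -0.   ] zaxis [ 0.0011 -0.     -1.    ] UNITS [ 0.   -0.01  0.23] open 0.0283 F [0.  0.6 0.7] 39.50513184070587
```

```bash
python3 -m jog '[[20,0,0,0.1,0,0,0],[20,0,0,0.07,0,0,0],[20,0,0,0.04,0,0,0],[20,0,0,0,0,0,0],[20,0,0,0,0,0,0]]'
python3 -c "
from h import *
togo(.6203,.0429,.0654)"
```

```text
clock: 19.65
eef_pos: [0.6203, 0.0429, 0.0654]
ee_rot: [0.0, 0.664, 0.748, 0.0]
force: [-0.9, 0.5, 4.3]
opening: 0.0288
grip_force: 39.9
t 19.65 pos [0.6203 0.0429 0.0654] xaxis [-0.119  0.993 -0.   ] zaxis [ 3.e-04 -0.e+00 -1.e+00] UNITS [ 0.  0. -0.] open 0.0288 F [-0.9  0.5  4.3] 39.86454248428345
```

```bash
python3 -m jog '[[32,0,0,0,0,0,0],[36,0,0,0,0,0,0],[42,0,0,0,0,0,0],[55,0,0,0,0,0,0],[55,0,0,0,0,0,0],[55,0,0,-0.3,0,0,0],[55,0,0,-0.9,0,0,0],[60,0,0,-1,0,0,0],[60,0,0,-0.9,0,0,0],[60,0,0,-0.7,0,0,0],[60,0,0,-0.2,0,0,0]]'
python3 -m jog '[[60,0.5,-0.3,0,0,0,0],[60,1,-0.6,0,0,0,0],[60,1,-0.6,0,0,0,0],[60,1,-0.6,0,0,0,0],[60,1,-0.6,0,0,0,0],[60,1,-0.6,0,0,0,0],[60,1,-0.6,0,0,0,0],[60,1,-0.6,0,0,0,0],[60,1,-0.5,0,0,0,0],[60,0.4,-0.3,0,0,0,0],[60,0,0,0,0,0,0],[60,0,0,0,0,0,0]]'
python3 -c "
from h import *
togo(.4304,.2892,.088)
p,d=eyes.read_camera('side'); cv2.imwrite('pics/side2.png',p[:,:,::-1])"
```

```text
clock: 20.75
eef_pos: [0.6212, 0.0429, 0.1882]
ee_rot: [0.002, 0.664, 0.748, 0.001]
force: [0.5, -0.2, -0.3]
opening: 0.0601
grip_force: 0.0
clock: 21.95
eef_pos: [0.4302, 0.2887, 0.1848]
ee_rot: [-0.0, 0.663, 0.748, -0.0]
force: [0.4, -0.3, -0.1]
opening: 0.06
grip_force: 0.0
t 21.95 pos [0.4302 0.2887 0.1848] xaxis [-0.12   0.993 -0.   ] zaxis [-6.e-04 -6.e-04 -1.e+00] UNITS [0.02 0.01 3.23] open 0.06 F [ 0.4 -0.3 -0.1] 0.0
```

View pics/side2.png

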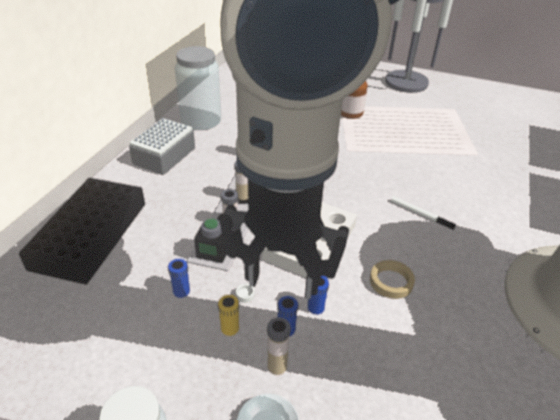

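The tube is at (278,345), untouched, with the gripper above and behind it at about (290,270). The yellow tube at (229,315) and the blue ones at (287,315) and (318,295) are clear. Descending.

```bash
python3 -m jog '[[60,0.02,0.01,0.5,0,0,0],[60,0,0,1,0,0,0],[60,0,0,0.8,0,0,0],[60,0,0,0.5,0,0,0],[60,0,0,0.3,0,0,0],[60,0,0,0.13,0,0,0],[60,0,0,0,0,0,0],[40,0,0,0,0,0,0],[25,0,0,0,0,0,0],[20,0,0,0,0,0,0],[20,0,0,0,0,0,0],[20,0,0,0,0,0,0]]'
python3 -m jog '[[20,0,0,0,0,0,0],[20,0,0,0,0,0,0]]'
```

```text
clock: 23.2
eef_pos: [0.4311, 0.2899, 0.0891]
ee_rot: [0.0, 0.664, 0.748, 0.001]
force: [0.3, 1.1, 6.2]
opening: 0.0287
grip_force: 38.9
clock: 23.4
eef_pos: [0.4312, 0.2899, 0.0891]
ee_rot: [0.0, 0.664, 0.748, 0.001]
force: [-0.5, -0.3, 6.7]
opening: 0.0287
grip_force: 38.9
```

```bash
python3 -m jog '[[20,0,0,-0.2,0,0,0],[20,0,0,-0.6,0,0,0],[20,0,0,-0.9,0,0,0],[20,0,0,-1,0,0,0],[20,0,0,-1,0,0,0],[20,0,0,-0.9,0,0,0],[20,0,0,-0.4,0,0,0],[20,0,0,0,0,0,0],[20,0,0,0,0,0,0]]'
python3 -c "
from h import *
togo(.6382,-.106,.24)"
```

```text
clock: 24.3
eef_pos: [0.4303, 0.2895, 0.2375]
ee_rot: [-0.0, 0.664, 0.748, -0.0]
force: [-0.6, -0.8, -1.1]
opening: 0.0285
grip_force: 39.5
t 24.3 pos [0.4303 0.2895 0.2375] xaxis [-0.119  0.993 -0.   ] zaxis [-7.e-04 -4.e-04 -1.e+00] UNITS [-13.91   5.31  -0.08] open 0.0285 F [-0.6 -0.8 -1.1] 39.48533356189728
```

```bash
python3 -m jog '[[20,-0.4,0.1,0,0,0,0],[20,-0.8,0.3,0,0,0,0],[20,-1,0.4,0,0,0,0],[20,-1,0.4,0,0,0,0],[20,-1,0.4,0,0,0,0],[20,-1,0.4,0,0,0,0],[20,-1,0.4,0,0,0,0],[20,-1,0.4,0,0,0,0],[20,-1,0.4,0,0,0,0],[20,-1,0.4,0,0,0,0],[20,-1,0.4,0,0,0,0],[20,-1,0.4,0,0,0,0]]'
python3 -m jog '[[20,-1,0.4,0,0,0,0],[20,-0.9,0.3,0,0,0,0],[20,-0.6,0.15,0,0,0,0],[20,-0.21,0.06,0,0,0,0],[20,0,0,0,0,0,0],[20,0,0,0,0,0,0]]'
python3 -c "
from h import *
togo(.6382,-.106,.0971)"
```

```text
clock: 25.5
eef_pos: [0.6016, -0.0303, 0.2368]
ee_rot: [-0.001, 0.664, 0.748, -0.001]
force: [0.3, 0.0, -0.2]
opening: 0.0288
grip_force: 39.5
clock: 26.1
eef_pos: [0.6381, -0.1048, 0.238]
ee_rot: [-0.0, 0.663, 0.748, -0.0]
force: [-0.2, 0.6, -0.8]
opening: 0.0287
grip_force: 39.5
t 26.1 pos [ 0.6381 -0.1048  0.238 ] xaxis [-0.12   0.993  0.001] zaxis [-8.e-04  5.e-04 -1.e+00] UNITS [-0.04  0.    4.7 ] open 0.0287 F [-0.2  0.6 -0.8] 39.48768854141235
```

```bash
python3 -m jog '[[20,-0.04,0,0.4,0,0,0],[20,0,0,0.9,0,0,0],[20,0,0,1,0,0,0],[20,0,0,0.9,0,0,0],[20,0,0,0.6,0,0,0],[20,0,0,0.4,0,0,0],[20,0,0,0.2,0,0,0],[20,0,0,0.08,0,0,0],[20,0,0,0,0,0,0],[20,0,0,0,0,0,0]]'
python3 -c "
from h import *
togo(.6382,-.106,.0971)"
```

```text
clock: 27.1
eef_pos: [0.6392, -0.1069, 0.1047]
ee_rot: [0.001, 0.664, 0.748, 0.0]
force: [0.1, 0.8, 0.2]
opening: 0.0283
grip_force: 39.5
t 27.1 pos [ 0.6392 -0.1069  0.1047] xaxis [-0.119  0.993 -0.   ] zaxis [ 1.2e-03 -3.0e-04 -1.0e+00] UNITS [ 0.04 -0.03  0.25] open 0.0283 F [0.1 0.8 0.2] 39.491307735443115
```

```bash
python3 -m jog '[[20,0.03,-0.02,0.1,0,0,0],[20,0,0,0.08,0,0,0],[20,0,0,0.05,0,0,0],[20,0,0,0,0,0,0],[20,0,0,0,0,0,0]]'
python3 -c "
from h import *
togo(.6382,-.106,.0971)"
```

```text
clock: 27.6
eef_pos: [0.6382, -0.1061, 0.0972]
ee_rot: [0.0, 0.664, 0.748, 0.0]
force: [-1.2, -0.0, 4.2]
opening: 0.0283
grip_force: 39.8
t 27.6 pos [ 0.6382 -0.1061  0.0972] xaxis [-0.119  0.993 -0.   ] zaxis [ 3.e-04 -1.e-04 -1.e+00] UNITS [0. 0. 0.] open 0.0283 F [-1.2 -0.   4.2] 39.81603562831879
```

Release, rise, then withdraw toward the base and look.

```bash
python3 -m jog '[[32,0,0,0,0,0,0],[36,0,0,0,0,0,0],[42,0,0,0,0,0,0],[55,0,0,0,0,0,0],[55,0,0,0,0,0,0],[55,0,0,-0.3,0,0,0],[55,0,0,-0.9,0,0,0],[60,0,0,-1,0,0,0],[60,0,0,-1,0,0,0],[60,0,0,-1,0,0,0],[60,0,0,-0.5,0,0,0]]'
python3 -m jog '[[60,0,-0.4,0,0,0,0],[60,0,-0.9,0,0,0,0],[60,0,-1,0,0,0,0],[60,0,-1,0,0,0,0],[60,0,-1,0,0,0,0],[60,0,-1,0,0,0,0],[60,0,-0.7,0,0,0,0],[60,0,-0.3,0,0,0,0],[60,0,0,0,0,0,0],[60,0,0,0,0,0,0]]'
python3 - <<'E'
from h import *
P=[(.6203,.0429,.07),(.6292,-.0316,.086),(.6382,-.106,.102),(.6471,-.1805,.118)]
for n in("side","top"):
    p,d=eyes.read_camera(n); W=cloud(d,n); m=eyes.camera_model(n); cv2.imwrite(f"pics/{n}3.png",p[:,:,::-1])
    for q in P:
        c=m["view"][:3,:3]@np.array(q)+m["view"][:3,3]; u,v=int(m["fx"]*c[0]/c[2]+m["cx"]),int(m["fy"]*c[1]/c[2]+m["cy"])
        print(n,q,(u,v),capfit(W,d,u,v,15,q[2]))
E
```

```text
clock: 28.7
eef_pos: [0.6388, -0.1062, 0.2416]
ee_rot: [0.002, 0.664, 0.748, 0.001]
force: [0.5, 0.3, -0.5]
opening: 0.0601
grip_force: 0.0
clock: 29.7
eef_pos: [0.4514, -0.1288, 0.2384]
ee_rot: [0.001, 0.664, 0.748, 0.0]
force: [0.2, 0.4, 0.7]
opening: 0.06
grip_force: 0.0
side (0.6203, 0.0429, 0.07) (228, 194) (np.float64(0.0713), 183, array([0.6201, 0.0435]), array([0.6223, 0.0415]), 16.7)
side (0.6292, -0.0316, 0.086) (241, 164) (np.float64(0.0873), 153, array([ 0.6285, -0.0313]), array([ 0.6319, -0.0549]), 37.3)
side (0.6382, -0.106, 0.102) (252, 136) (np.float64(0.103), 154, array([ 0.6373, -0.1121]), array([ 0.6358, -0.133 ]), 41.5)
side (0.6471, -0.1805, 0.118) (263, 110) (np.float64(0.119), 118, array([ 0.646 , -0.1785]), array([ 0.6471, -0.1805]), 15.6)
top (0.6203, 0.0429, 0.07) (258, 157) (np.float64(0.0694), 221, array([0.6203, 0.0429]), array([0.6205, 0.0435]), 15.1)
top (0.6292, -0.0316, 0.086) (300, 151) (np.float64(0.0853), 236, array([ 0.629 , -0.0321]), array([ 0.6295, -0.0322]), 15.3)
top (0.6382, -0.106, 0.102) (345, 144) (np.float64(0.1012), 251, array([ 0.6371, -0.1055]), array([ 0.6373, -0.1057]), 15.5)
top (0.6471, -0.1805, 0.118) (392, 137) (np.float64(0.1173), 265, array([ 0.647 , -0.1793]), array([ 0.6471, -0.1802]), 15.8)
```

View pics/side3.png

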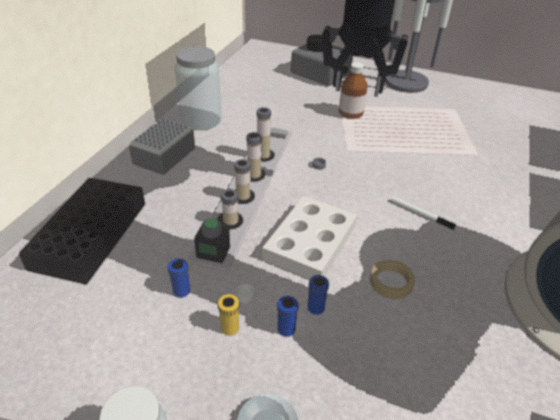

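View pics/top3.png

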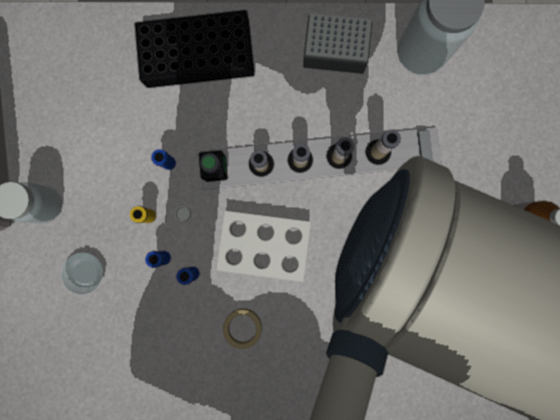

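Both views show all four tubes upright, one on each pad. They rise in height from the reader at top-view (213,165) to the tallest at (392,137), and the measured centres are within about 1 mm. Handing in.

```bash
python3 -m jog '[[60,0,0,0,0,0,0],[60,0,0,0,0,0,0],[60,0,0,0,0,0,0]]'; python3 -c "
from bench import ctrl
print(ctrl.hand_in())"
```

```text
clock: 30.1
eef_pos: [0.4506, -0.1285, 0.2379]
ee_rot: [-0.0, 0.664, 0.748, -0.0]
force: [0.1, -0.2, -0.5]
opening: 0.06
grip_force: 0.0
the job is handed in; nothing more can be done
None
```

All four tubes stand upright on the pads in height order, shortest next to the reader and each within about 1 mm of its pad's centre; I handed the job in at 30.1 s, and no verdict came back.

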